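# Pack the salve pots and put the bottle back on the manicure stand

## Robot

A 7-joint arm with a two-finger parallel gripper is mounted at the origin on the work surface. World frame = base frame: x ahead of the robot, y to its left, z up, the work surface at z = 0. Lengths are in m, angles in rad, forces in N, time in s.
With the tool pointing down it reaches from about 0.425 to 0.95 m from the base axis. Payload 4.7 kg.
Tool frame: the origin (TCP) lies on the centre line of the jaws, within the pads' length; the fingertips stand 11 mm ahead of it and the grasp point (between the pads) lies 8 mm behind it; z points along the fingers, y is the line along which they close (so a half turn about z gives the same grasp; the last joint's range is limited). The gripper opens to 87 mm and grips with 3 to 60 N. Pads are 19 mm wide; open, the fingers measure 117 mm over their backs; the gripper's body (75 mm by 190 mm) begins 51 mm behind the grasp point.
Start: joints at [-1.23, 0.469, -0.049, 1.532, 0.024, 1.141, -0.082], TCP at [0.244, 0.629, 0.213] pointing down, gripper open.
Joint ranges: [-2.59, 2.59], [-0.33, 1.99], [-1.39, 1.29], [0.1, 2.45], [-1.04, 4.18], [0.21, 1.99], [-2.66, 2.66]. Speed limits (rad/s): [2.57, 2.57, 3.14, 3.14, 3.14, 3.14, 3.14].

## Interface

Orientations are given as [roll, pitch, yaw] about the fixed x, y, z axes, in that order (R = Rz(yaw) Ry(pitch) Rx(roll)).
In Python, from workcell import read_state, camera, camera_info, hand_in gives the robot as it stands.
- The arm moves only by the shell command python3 -m crank 'ROWS' [OPENING] [FORCE]. ROWS is a JSON object of lists of equal length, an entry for each row: "slide": the shift along the tool's x, y, z in cm, a list of three; "turn": the turn about the tool's z in degrees. In form: {"slide": [[x, y, z], ...], "turn": [turn, ...]}. A call has exactly 8 rows; each row shifts and turns the commanded pose from where the row before left it, along the tool's axes as they then stand; what a row does not reach is not made up. A row lasts 1/8 s, in which the tool goes at most 62.5 mm and 10.7 degrees, less where a joint would pass 70% of its speed; a pose out of reach is approached as far as the arm can. A call with a gripper value outside its range is refused whole. OPENING is the opening, from -1 (shut) to 1 (fully open), so that 0 is half open, set as the call begins (- or left out, the last holds). The fingers move at their own pace and stop on an object; FORCE is the grip in N (left out, the last holds). Time passes only in rows, so rows that do not move let the fingers close, or fill a call up. It gives the time, the measured TCP pose, the force, the opening and the grip force at its end, in the units of the state.
- read_state(): the state, without advancing time (a new reading comes with each control period).
- camera(name): name is "scene" or "top" or "wrist"; returns (picture, depth): 480x640x3 uint8, blue, green, red; 480x640 float32, m along the optical axis (not along the pixel's ray), 0 where there is no reading.
- camera_info(name): a dict with "intrinsics" (3x3 intrinsics, pixels), "R" (3x3) and "t" (3): a world point X has camera coordinates R X + t; the wrist camera has in their place "tool_from_camera" (4x4, takes a point from camera to tool coordinates, whose origin is the TCP and whose axes are the flange's). Camera axes: x right, y down, z forward; pixel columns grow to the right and rows downward; lengths in m; the calibration is good to about 2 mm. The wrist camera is an equidistant fisheye: a pixel r from the principal point sees the ray r / f radians off the axis. A picture is of the moment at which its call begins: read the wrist's pose just before it. camera_info takes no time and is no camera call.
- hand_in(): hands the job in; it is judged then, once.
The state is a dict: "time_s": time; "q": joint angles; "qd": joint speeds; "joint_torque": joint torques, N m; "ee_pos": TCP position; "tool_rot": TCP orientation; "contact_force": force on the tool from outside, world axes, zero at the start; "torque": the same for the moment, N m; "finger_gap": opening from 0.0 (shut) to 1.0 (fully open); "grip_force": force on a finger pad.
Only numpy, scipy, OpenCV 4.12 (cv2) and the standard library are available. Lean on these libraries where they do the work, as an engineer would, in place of code of your own. Each camera call takes 0.05 s, during which the arm holds its last target. There are 200 camera calls.

## Task

Tidy the manicure corner: pack the three small squat round pots into the open round tin, nested in a triangle so that all three stand upright on its floor, and stand the amber bottle upright in the empty square bay on the top tier of the mint stand. Set each one down gently, do not drop it, and leave the tall jar, the wide jar and the white dish where they are.

Things in the scene. Friction and masses are not known exactly. Their poses are not given: they have to be found in the camera images.
- pot_a_c (a point): squat round pot, white with a flat aluminium screw lid of the same width, 36 mm diameter, 38 mm tall, loose, 40 to 85 g; one of three alike, standing among the other jars; the point is its centre, 19 mm above its underside; z is its upright axis
- pot_b_c (a point): squat round pot, white with a flat aluminium screw lid of the same width, 36 mm diameter, 38 mm tall, loose, 40 to 85 g; one of three alike, standing among the other jars; the point is its centre, 19 mm above its underside; z is its upright axis
- pot_c_c (a point): squat round pot, white with a flat aluminium screw lid of the same width, 36 mm diameter, 38 mm tall, loose, 40 to 85 g; one of three alike, standing among the other jars; the point is its centre, 19 mm above its underside; z is its upright axis
- bottle_c (a point): closed amber glass bottle with a black cap, 74 mm tall: round body 32 mm diameter up to 48 mm, short shoulder, cap 20 mm diameter from 54 mm up; loose, 50 to 100 g; the point is its centre, 37 mm above its underside; z is its upright axis
- tin_floor (a point): open round steel tin, fixed to the sill left or right of the pots: inner diameter 104 mm, wall 2 mm, rim 12 mm above the inner floor (14 mm above the sill). The point is the centre of its inner floor, z up. Three squat pots fit only as a triangle, none in the middle; with their centres 26 mm from the middle they stand 9 mm apart and 8 mm from the wall
- bay (a point): empty square bay at the near end of the top tier of the mint three-tier stand (fixed; tiers 210 x 150 mm on an aluminium tray 240 x 180 mm, on the side of the pots opposite the tin, turned up to 13 degrees). 54 mm square inside, open above, walls 17 mm high above its floor, which is 74 mm above the sill. The point is the centre of the bay floor, z up, x along the stand away from the robot
- tall_jar_c (a point): bystander: tall white jar, 36 mm diameter, 66 mm tall, with a narrow 24 mm aluminium cap; loose, stays where it is; the point is its centre, 33 mm up
- wide_jar_c (a point): bystander: wide white jar with a flat aluminium lid, 60 mm diameter, 38 mm tall; loose, stays where it is; the point is its centre, 19 mm up
- dish: bystander: small white ceramic dish on the top tier, 60 mm diameter at the rim, 20 mm tall; loose, stays where it is; origin at the centre of its underside
Mind the look-alikes: they are no part of the job. Leave any black, blue or red look-alike of the part that bears pot_c_c alone.

How it is judged:
By the outcome, as a careful person would: the job done as asked, in the order asked, and still so for the second after the job is handed in, with the robot touching nothing.
It also fails if it takes over 120 s, if anything falls off the work surface, if the arm or the gripper's body presses on something with over 40 N, if the wrist force passes 120 N, or if a joint passes its speed limit or range.

## Working session

There is one attempt and no reset: what is moved stays moved. The work goes in short steps, Python scripts to look and compute and a shell command to move; the robot and the scene stay as the last step left them, time stands still between calls to the robot, and variables do not carry over. Pictures are saved under pics/ and viewed, at most 14 in all, crops included, and the job is handed in when it is done.

```bash
mkdir -p pics; cat > h.py <<'E'
import numpy as np, cv2
from workcell import read_state, camera, camera_info, hand_in
def cloud(name):
    im,d=camera(name); c=camera_info(name); K=np.array(c["intrinsics"]); R=np.array(c["R"]); t=np.array(c["t"])
    v,u=np.mgrid[0:480,0:640]; P=np.stack([(u-K[0,2])/K[0,0]*d,(v-K[1,2])/K[1,1]*d,d],-1)
    X=(P-t)@R; X[d==0]=np.nan
    return im,d,X
E
python3 - <<'E'
from h import *
for n in ("top","scene"):
    im,d,X=cloud(n); cv2.imwrite(f"pics/{n}0.png",im); np.savez(f"{n}0.npz",im=im,X=X); print(n,camera_info(n)["R"],camera_info(n)["t"])
s=read_state(); print(s["time_s"],s["ee_pos"],s["tool_rot"],s["finger_gap"])
E
```

```text
top [[-0.00997619 -0.99983099 -0.01544253]
 [-0.99317446  0.01170217 -0.11604979]
 [ 0.11621088  0.01417939 -0.99312334]] [0.0265445  0.55812339 1.09005518]
scene [[ 0.89524805  0.44538911  0.01262832]
 [ 0.2745212  -0.52903039 -0.80297258]
 [-0.35095448  0.72232637 -0.59588218]] [-0.51998591 -0.0964578   1.40939297]
0.1 [0.2437815  0.62887559 0.21202214] [-3.13990737e+00  9.12606974e-05  2.77180301e+00] 1.0035564935266381
```

View pics/top0.png

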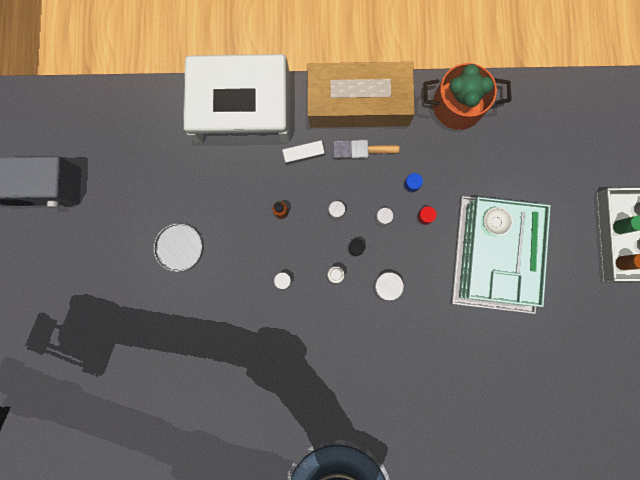

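View pics/scene0.png

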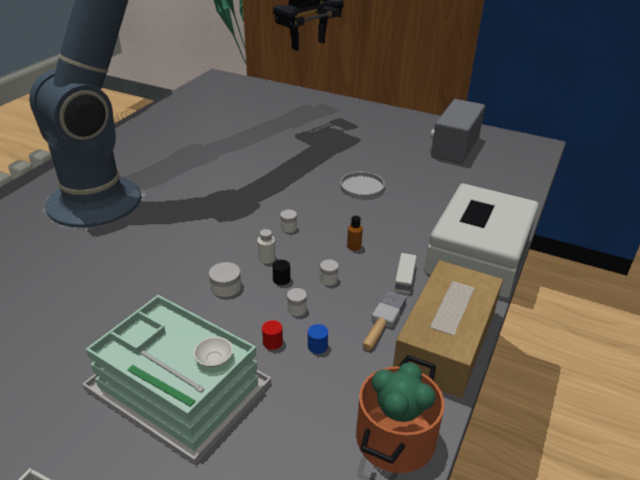

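The top picture shows:
- **White squat pots:** (337,209), (385,215) and (283,281), all white with flat same-width lids.
- **Look-alikes:** black (357,246), red (428,214), blue (414,182). These are not part of the job.
- **Jars:** the tall one with a narrow cap at (336,274), the wide one at (390,286).
- **Bottle:** (281,208).
- **Tin and bay:** tin at (179,247), bay at (506,286).

The three white ones fit the description by colour and 36 mm lids. I'll measure them and confirm in a crop.

```bash
python3 - <<'E'
from h import *
z=np.load("top0.npz"); X=z["X"]; im=z["im"]
cv2.imwrite("pics/crop1.png",cv2.resize(im[165:315,250:450],None,fx=4,fy=4,interpolation=cv2.INTER_CUBIC))
sill=np.nanmedian(X[300:310,200:260,2]); print("sill",sill)
for n,(u,v,r) in dict(p1=(337,209,14),p2=(385,215,14),p3=(283,281,14),tall=(336,274,14),wide=(390,286,20),bottle=(281,208,14),black=(357,246,14),red=(428,214,14),blue=(414,182,14),tin=(179,247,32),dish=(497,221,18)).items():
    W=X[v-r:v+r,u-r:u+r].reshape(-1,3); W=W[np.isfinite(W[:,0])]
    zt=np.percentile(W[:,2],99)
    T=W[W[:,2]>zt-.006]
    (c,rad)=cv2.minEnclosingCircle((T[:,:2]*1000).astype(np.float32))
    print(n,"top z",round(zt,4),"mean",T.mean(0).round(4),"circ",np.round(c,1),round(rad,1),len(T), "r,th",np.round(np.hypot(*c)))
# bay: walls near top
W=X[190:315,450:555]; m=(W[...,2]>.083)&(W[...,2]<.1)
b=np.zeros(m.shape,np.uint8); b[m]=255
Z=np.nan_to_num(W[...,2]); print((Z[75:118:2,30:100:3]*1000).astype(int))
cv2.imwrite("pics/crop2.png",cv2.resize(im[190:315,450:555],None,fx=5,fy=4.8,interpolation=cv2.INTER_CUBIC))
for (u,v) in [(494,272),(520,273),(491,298),(518,300),(506,286)]: print(u,v,X[v,u].round(4))
E
```

```text
sill -0.00041057298540375837
p1 top z 0.0411 mean [ 0.612  -0.0075  0.038 ] circ [612.3  -7.2] 17.8 185 r,th 612.0
p2 top z 0.0414 mean [ 0.596  -0.1121  0.0383] circ [ 596.3 -112. ] 17.8 186 r,th 607.0
p3 top z 0.0418 mean [0.4567 0.1129 0.0384] circ [456.9 112.7] 17.8 178 r,th 471.0
tall top z 0.0685 mean [ 0.4683 -0.0033  0.066 ] circ [468.3  -3.2] 11.5 91 r,th 468.0
wide top z 0.0419 mean [ 0.4421 -0.1179  0.0385] circ [ 442.4 -117.8] 29.9 502 r,th 458.0
bottle top z 0.0759 mean [0.6129 0.1172 0.0735] circ [612.7 117. ] 9.8 66 r,th 624.0
black top z 0.0415 mean [ 0.5286 -0.0499  0.0381] circ [528.1 -49.7] 17.8 178 r,th 530.0
red top z 0.041 mean [ 0.5976 -0.206   0.038 ] circ [ 598.1 -206.1] 18.2 194 r,th 633.0
blue top z 0.0414 mean [ 0.6728 -0.1793  0.0384] circ [ 672.5 -178.4] 17.9 177 r,th 696.0
tin top z 0.0146 mean [0.5331 0.3524 0.0127] circ [534.1 348.2] 54.7 180 r,th 638.0
dish top z 0.0961 mean [ 0.5739 -0.3419  0.0932] circ [ 572.7 -339.1] 30.0 189 r,th 666.0
[[71 74 71 78 75 69 70 75 73 69 73 71 73 83 75 76 76 81 76 72 74 87  0 -1]
 [74 76 76 70 74 74 74 73 72 69 70 7
[... 1009 characters left out ...]
  3]
 [74 77 77 72 91 75 70 70 75 71 75 73 73 83 77 72 73 77 74 72 79 90  1 -1]
 [72 76 74 79 94 75 74 70 76 76 74 76 73 89 75 73 71 76 74 75 81 92  0 -3]
 [91 89 95 89 93 73 75 74 74 73 73 71 74 90 71 74 73 74 73 78 85 88  3  0]
 [ 1  2  2  2 37 55 88 91 86 91 75 74 75 88 75 73 72 74 75 76 86 90 -3  0]
 [ 0  3  4  3  8  0  4  1  2 15 46 81 88 91 91 92 75 73 73 73 83 89 -2  1]
 [ 3  0  2  4  0  7  3  3  0  2  5  1  4  3  1 25 56 92 93 87 90 92  5 -1]
 [ 0 12 17 13 15  1  1  3  0  6  8  4  3  1  5  8  1  2 11 -1  3 -1  1 -1]]
494 272 [ 0.468  -0.3268  0.0907]
520 273 [ 0.4662 -0.3871  0.0699]
491 298 [ 0.4153 -0.3179  0.0916]
518 300 [ 0.4106 -0.3758  0.0816]
506 286 [ 0.4395 -0.3554  0.0738]
```

View pics/crop1.png

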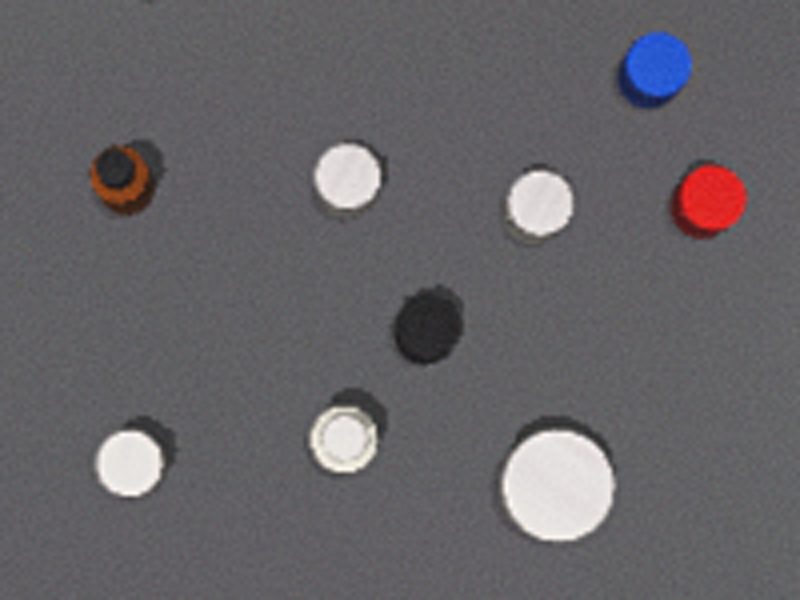

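View pics/crop2.png

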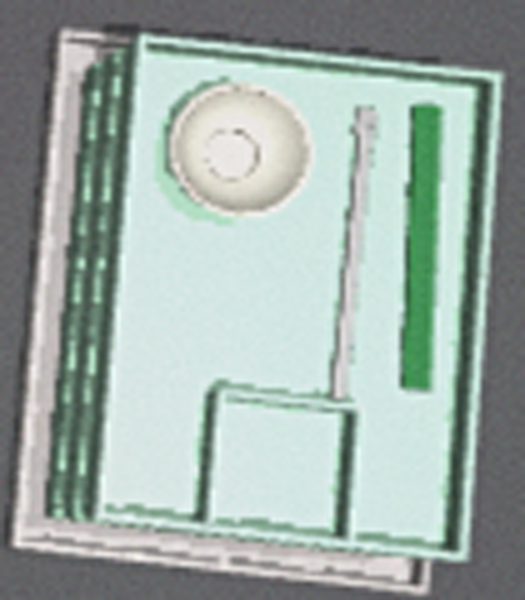

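The crop confirms three white pots with same-width lids, all of 17.8 mm radius. The one with a narrow cap is the tall jar, and the coloured ones are decoys. I'll fit the tin and bay and start moving towards the pot at (283,281).

```bash
cat > go.py <<'E'
import sys; from h import *
from scipy.spatial.transform import Rotation as Ro
s=read_state(); R=Ro.from_euler("xyz",s["tool_rot"]).as_matrix(); p=np.array(s["ee_pos"])
print("t",round(s["time_s"],2),"p",p.round(4),"rpy",np.degrees(s["tool_rot"]).round(1),"gap",round(87*s["finger_gap"],1),"grip",round(s["grip_force"],1),"F",np.round(s["contact_force"],1),"q7",round(s["q"][6],2))
if len(sys.argv)>3: print("slide cm",((np.array(sys.argv[1:4],float)-p)@R*100).round(2))
E
python3 - <<'E'
from h import *
from scipy.optimize import least_squares
X=np.load("top0.npz")["X"]
W=X[210:285,140:220].reshape(-1,3); W=W[(W[:,2]>.010)&(W[:,2]<.02)]
r=least_squares(lambda p:np.hypot(*(W[:,:2]-p[:2]).T)-p[2],[.534,.35,.053],loss="soft_l1",f_scale=.002); print("tin",r.x.round(4),len(W))
W=X[260:310,485:530].reshape(-1,3); W=W[(W[:,2]>.083)&(W[:,2]<.1)]
def f(p):
    c,s=np.cos(p[2]),np.sin(p[2]); d=(W[:,:2]-p[:2])@np.array([[c,-s],[s,c]])
    return np.abs(d).max(1)-.028
for y0 in(-.2,-.1,0,.1):
    r=least_squares(f,[.44,-.35,y0],loss="soft_l1",f_scale=.001); print("bay",r.x.round(4),r.cost,len(W))
E
python3 -m crank '{"slide":[[0,0,0],[0,0,0],[-1.8,-4.3,0],[-1.8,-4.3,0],[-1.8,-4.3,0],[-1.8,-4.3,0],[-1.8,-4.3,0],[-1.8,-4.3,0]],"turn":[-10.6,-10.6,0,0,0,0,0,0]}' 0.4 15
python3 go.py .4568 .1128 .10
```

```text
tin [0.5338 0.3481 0.0527] 152
bay [ 0.4371 -0.3508 -0.1288] 0.0003415718832291452 260
bay [ 0.4371 -0.3508 -0.129 ] 0.0003415735680763791 260
bay [ 0.4371 -0.3508 -0.129 ] 0.00034157575310793603 260
bay [ 0.4371 -0.3508 -0.1286] 0.0003415744840664403 260
time_s: 1.1
ee_pos: [0.3523, 0.3697, 0.2127]
tool_rot: [-3.141, -0.0, -3.141]
contact_force: [-0.3, 0.7, -1.3]
finger_gap: 0.702
grip_force: 0.0
t 1.1 p [0.3523 0.3697 0.2127] rpy [-180.   -0. -180.] gap 61.0 grip 0.0 F [-0.3  0.7 -1.3] q7 0.66
slide cm [-10.45 -25.69  11.28]
```

```bash
python3 -m crank '{"slide":[[-1.74,-4.28,1.5],[-1.74,-4.28,1.5],[-1.74,-4.28,1.5],[-1.74,-4.28,1.5],[-1.74,-4.28,1.5],[-1.74,-4.28,1.5],[0,0,0],[0,0,0]],"turn":[0,0,0,0,0,0,0,0]}'
python3 go.py .4568 .1128 .025; python3 - <<'E'
from h import *
im,d=camera("wrist"); cv2.imwrite("pics/w1.png",im)
i=camera_info("wrist"); print(i["intrinsics"],i["tool_from_camera"])
E
```

```text
time_s: 2.1
ee_pos: [0.4562, 0.1152, 0.1228]
tool_rot: [3.141, -0.0, -3.141]
contact_force: [0.5, 0.6, -0.2]
finger_gap: 0.699
grip_force: 0.0
t 2.1 p [0.4562 0.1152 0.1228] rpy [ 180.   -0. -180.] gap 60.8 grip 0.0 F [ 0.5  0.6 -0.2] q7 1.27
slide cm [-0.07 -0.25  9.78]
[[371.64829954   0.         322.45094059]
 [  0.         371.64829954 241.22736351]
 [  0.           0.           1.        ]] [[-1.10251101e-04 -9.56303383e-01 -2.92376174e-01  8.09747514e-02]
 [ 9.99999988e-01 -1.36852466e-04  7.05302882e-05 -3.13776604e-04]
 [-1.07460754e-04 -2.92376163e-01  9.56303387e-01 -1.71923908e-01]
 [ 0.00000000e+00  0.00000000e+00  0.00000000e+00  1.00000000e+00]]
```

View pics/w1.png

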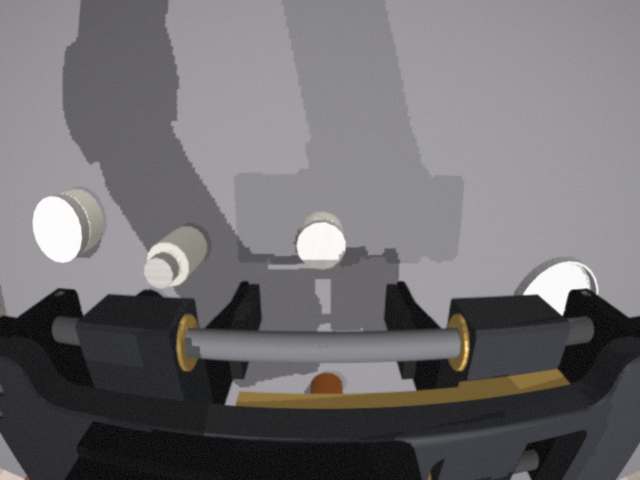

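The pot lid sits at (320,244) in the wrist picture. By its ray that is about (0.456, 0.113), which agrees with the top camera. Now I descend, grip and lift.

```bash
python3 -m crank '{"slide":[[-0.07,-0.2,0],[0,0,2],[0,0,2],[0,0,2],[0,0,2],[0,0,1.2],[0,0,0.5],[0,0,0]],"turn":[0,0,0,0,0,0,0,0]}' | tr '\n' ' '
python3 go.py .4568 .1128 .025
```

```text
time_s: 3.15 ee_pos: [0.4573, 0.1129, 0.026] tool_rot: [3.141, 0.0, -3.141] contact_force: [0.1, 0.0, -0.5] finger_gap: 0.698 grip_force: 0.0 t 3.15 p [0.4573 0.1129 0.026 ] rpy [ 180.    0. -180.] gap 60.7 grip 0.0 F [ 0.1  0.  -0.5] q7 1.31
slide cm [ 0.05 -0.01  0.1 ]
```

```bash
python3 -m crank '{"slide":[[0,0,0],[0,0,0],[0,0,0],[0,0,0],[0,0,0],[0,0,-0.5],[0,0,-1.5],[0,0,-2]],"turn":[0,0,0,0,0,0,0,0]}' -1 15 | tr '\n' ' '
python3 go.py
python3 -m crank '{"slide":[[0,0,-1],[-0.83,3.9,0],[-0.83,3.9,0],[-0.83,3.9,0],[-0.83,3.9,0],[-0.83,3.9,0],[-0.83,3.9,0],[0,0,0]],"turn":[0,0,0,0,0,0,0,0]}'  | tr '\n' ' '
python3 go.py .5078 .3481 .0275
```

```text
time_s: 4.15 ee_pos: [0.4569, 0.1125, 0.0668] tool_rot: [-3.141, -0.001, -3.141] contact_force: [-0.6, 0.2, -0.5] finger_gap: 0.384 grip_force: 15.0 t 4.15 p [0.4569 0.1125 0.0668] rpy [-180.   -0. -180.] gap 33.4 grip 15.0 F [-0.6  0.2 -0.5] q7 1.3
time_s: 5.15 ee_pos: [0.5063, 0.3509, 0.0761] tool_rot: [3.139, 0.0, -3.136] contact_force: [0.0, -0.8, -1.0] finger_gap: 0.385 grip_force: 15.0 t 5.15 p [0.5063 0.3509 0.0761] rpy [ 179.9    0.  -179.7] gap 33.5 grip 15.0 F [ 0.  -0.8 -1. ] q7 0.94
slide cm [-0.15 -0.29  4.86]
```

```bash
python3 -m crank '{"slide":[[0,0,0],[0,0,1],[0,0,1.2],[0,0,1],[0,0,0.6],[0,0,0],[0,0,0],[0,0,0]],"turn":[0,0,0,0,0,0,0,0]}'  | tr '\n' ' '
python3 go.py .5078 .3481 .0275
```

```text
time_s: 6.15 ee_pos: [0.5072, 0.3469, 0.0384] tool_rot: [3.141, 0.001, -3.141] contact_force: [-0.8, 0.2, -0.0] finger_gap: 0.389 grip_force: 15.0 t 6.15 p [0.5072 0.3469 0.0384] rpy [ 180.    0. -180.] gap 33.8 grip 15.0 F [-0.8  0.2 -0. ] q7 0.95
slide cm [-0.06  0.12  1.09]
```

```bash
python3 -m crank '{"slide":[[0,0.1,0.4],[0,0,0.3],[0,0,0.15],[0,0,0.1],[0,0,0.1],[0,0,0],[0,0,0],[0,0,0]],"turn":[0,0,0,0,0,0,0,0]}'  | tr '\n' ' '
python3 go.py .5078 .3481 .0275
```

```text
time_s: 7.15 ee_pos: [0.5072, 0.3478, 0.028] tool_rot: [3.141, 0.001, -3.141] contact_force: [-0.8, 0.2, 6.1] finger_gap: 0.384 grip_force: 15.0 t 7.15 p [0.5072 0.3478 0.028 ] rpy [ 180.    0. -180.] gap 33.4 grip 15.0 F [-0.8  0.2  6.1] q7 0.95
slide cm [-0.06  0.03  0.05]
```

```bash
python3 -m crank '{"slide":[[0,0,0],[0,0,0],[0,0,0],[0,0,-0.5],[0,0,-1.5],[0,0,-2.5],[0,0,-2.5],[0,0,-1.5]],"turn":[0,0,0,0,0,0,0,0]}' 0.2 | tr '\n' ' '
python3 -m crank '{"slide":[[-1.5,-5,0],[-1.5,-5.1,0],[-1.5,-5.1,0],[-1.5,-5.1,0],[-1.5,-5.1,0],[-1.5,-5.1,0],[-1.5,-5,0],[0,0,0]],"turn":[0,0,0,0,0,0,0,0]}' 0.4 | tr '\n' ' '
python3 go.py .6122 -.0073 .025; python3 - <<'E'
from h import *
im,d,X=cloud("top"); cv2.imwrite("pics/t1.png",cv2.resize(im[200:300,130:260],None,fx=4,fy=4))
W=X[210:285,140:220].reshape(-1,3); T=W[(W[:,2]>.032)&(W[:,2]<.05)]
print(len(T), cv2.minEnclosingCircle((T[:,:2]*1000).astype(np.float32)),np.percentile(T[:,2],95))
E
```

```text
time_s: 8.15 ee_pos: [0.5077, 0.3482, 0.1149] tool_rot: [3.14, 0.002, -3.142] contact_force: [-0.5, -0.2, -0.1] finger_gap: 0.599 grip_force: 0.0 time_s: 9.15 ee_pos: [0.6127, -0.0139, 0.1129] tool_rot: [-3.138, 0.001, 3.133] contact_force: [-0.3, 0.5, -0.1] finger_gap: 0.705 grip_force: 0.0 t 9.15 p [ 0.6127 -0.0139  0.1129] rpy [-1.798e+02  1.000e-01  1.795e+02] gap 61.4 grip 0.0 F [-0.3  0.5 -0.1] q7 1.59
slide cm [0.06 0.69 8.79]
218 ((506.67132568359375, 346.5595397949219), 18.24605941772461) 0.04231343555929042
```

```bash
python3 -m crank '{"slide":[[0,0,0],[0,0,0],[0,0,2],[0,0,2],[0,0,2],[0,0,1.5],[0,0,0],[0,0,0]],"turn":[0,0,0,0,0,0,0,0]}' | tr '\n' ' '
python3 go.py .6122 -.0073 .025
```

```text
time_s: 10.2 ee_pos: [0.6125, -0.007, 0.038] tool_rot: [3.141, 0.001, -3.141] contact_force: [0.1, 0.3, 1.6] finger_gap: 0.705 grip_force: 0.0 t 10.2 p [ 0.6125 -0.007   0.038 ] rpy [ 1.8e+02  1.0e-01 -1.8e+02] gap 61.4 grip 0.0 F [0.1 0.3 1.6] q7 1.6
slide cm [ 0.04 -0.03  1.3 ]
```

```bash
python3 -m crank '{"slide":[[0,0,0.7],[0,0,0.5],[0,0,0],[0,0,0],[0,0,0],[0,0,0],[0,0,0],[0,0,0]],"turn":[0,0,0,0,0,0,0,0]}' | tr '\n' ' '
python3 -m crank '{"slide":[[0,0,0],[0,0,0],[0,0,0],[0,0,0],[0,0,0],[0,0,-1],[0,0,-2],[0,0,-2]],"turn":[0,0,0,0,0,0,0,0]}' -1 15 | tr '\n' ' '
python3 -m crank '{"slide":[[0,0,-2.5],[0,0,-2.5],[1.1,6,0],[1.1,6,0],[1.1,6,0],[1.1,6,0],[1.1,6,0],[0,0,0]],"turn":[0,0,0,0,0,0,0,0]}'  | tr '\n' ' '
python3 -m crank '{"slide":[[1.1,6,0],[0,1.8,0],[0,0,0],[0,0,1],[0,0,1.5],[0,0,1.5],[0,0,0],[0,0,0]],"turn":[0,0,0,0,0,0,0,0]}'  | tr '\n' ' '
python3 go.py .5468 .3706 .0275
```

```text
time_s: 11.2 ee_pos: [0.612, -0.0073, 0.0255] tool_rot: [3.142, 0.0, -3.141] contact_force: [-0.5, 0.2, 0.3] finger_gap: 0.701 grip_force: 0.0 time_s: 12.2 ee_pos: [0.612, -0.0075, 0.0765] tool_rot: [-3.142, 0.0, -3.141] contact_force: [-0.4, 1.3, -0.0] finger_gap: 0.385 grip_force: 15.0 time_s: 13.2 ee_pos: [0.5541, 0.3004, 0.1259] tool_rot: [3.137, -0.001, -3.131] contact_force: [-0.0, -0.7, -1.1] finger_gap: 0.39 grip_force: 15.0 time_s: 14.2 ee_pos: [0.5461, 0.3706, 0.0854] tool_rot: [3.142, 0.0, -3.142] contact_force: [-0.1, -0.5, -0.4] finger_gap: 0.386 grip_force: 15.0 t 14.2 p [0.5461 0.3706 0.0854] rpy [ 180.    0. -180.] gap 33.6 grip 15.0 F [-0.1 -0.5 -0.4] q7 0.95
slide cm [-0.07 -0.    5.79]
```

```bash
python3 -m crank '{"slide":[[0,0,1.5],[0,0,1.5],[0,0,1.2],[0,0,0.7],[0,0,0.3],[0,0,0],[0,0,0],[0,0,0]],"turn":[0,0,0,0,0,0,0,0]}' | tr '\n' ' '
python3 -m crank '{"slide":[[0,0,0.2],[0,0,0.15],[0,0,0.1],[0,0,0.1],[0,0,0.05],[0,0,0],[0,0,0],[0,0,0]],"turn":[0,0,0,0,0,0,0,0]}' | tr '\n' ' '
python3 go.py .5468 .3706 .0275
```

```text
time_s: 15.2 ee_pos: [0.5462, 0.3708, 0.0339] tool_rot: [3.141, 0.001, -3.141] contact_force: [0.3, -0.8, -0.5] finger_gap: 0.389 grip_force: 15.0 time_s: 16.2 ee_pos: [0.5459, 0.3707, 0.0275] tool_rot: [3.141, 0.0, -3.141] contact_force: [-0.1, 0.1, -0.6] finger_gap: 0.389 grip_force: 15.0 t 16.2 p [0.5459 0.3707 0.0275] rpy [ 180.    0. -180.] gap 33.8 grip 15.0 F [-0.1  0.1 -0.6] q7 0.96
slide cm [-0.09 -0.01 -0.  ]
```

Not quite down; a hair more, then release.

```bash
python3 -m crank '{"slide":[[0,0,0.05],[0,0,0.05],[0,0,0.05],[0,0,0],[0,0,0],[0,0,0],[0,0,0],[0,0,0]],"turn":[0,0,0,0,0,0,0,0]}' | tr '\n' ' '
python3 go.py
```

```text
time_s: 17.2 ee_pos: [0.5462, 0.371, 0.0272] tool_rot: [3.141, 0.001, -3.141] contact_force: [-2.0, -0.9, 8.1] finger_gap: 0.388 grip_force: 15.0 t 17.2 p [0.5462 0.371  0.0272] rpy [ 180.    0. -180.] gap 33.7 grip 15.0 F [-2.  -0.9  8.1] q7 0.96
```

```bash
python3 -m crank '{"slide":[[0,0,0],[0,0,0],[0,0,0],[0,0,-0.5],[0,0,-1.5],[0,0,-2.5],[0,0,-2.5],[0,0,-1.5]],"turn":[0,0,0,0,0,0,0,0]}' 0.2 | tr '\n' ' '
python3 -m crank '{"slide":[[-0.6,-6,0],[-0.6,-6,0],[-0.6,-6,0],[-0.6,-6,0],[-0.6,-6,0],[-0.6,-6,0],[-0.6,-6,0],[-0.6,-6,0]],"turn":[0,0,0,0,0,0,0,0]}' 0.4 | tr '\n' ' '
python3 -m crank '{"slide":[[-0.2,-0.3,0],[0,0,0],[0,0,2],[0,0,2],[0,0,2],[0,0,1.5],[0,0,0],[0,0,0]],"turn":[0,0,0,0,0,0,0,0]}' | tr '\n' ' '
python3 go.py .5963 -.112 .025
```

```text
time_s: 18.2 ee_pos: [0.5467, 0.3713, 0.1135] tool_rot: [3.14, 0.002, -3.141] contact_force: [0.7, 0.5, -0.4] finger_gap: 0.596 grip_force: 0.0 time_s: 19.2 ee_pos: [0.5941, -0.1111, 0.1115] tool_rot: [3.141, 0.001, -3.141] contact_force: [0.7, 0.1, 0.7] finger_gap: 0.703 grip_force: 0.0 time_s: 20.2 ee_pos: [0.5966, -0.1118, 0.0365] tool_rot: [3.141, 0.001, -3.141] contact_force: [0.5, 0.5, 1.0] finger_gap: 0.7 grip_force: 0.0 t 20.2 p [ 0.5966 -0.1118  0.0365] rpy [ 1.800e+02  1.000e-01 -1.799e+02] gap 60.9 grip 0.0 F [0.5 0.5 1. ] q7 1.79
slide cm [ 0.03 -0.02  1.15]
```

```bash
python3 -m crank '{"slide":[[0,0,0.7],[0,0,0.4],[0,0,0],[0,0,0],[0,0,0],[0,0,0],[0,0,0],[0,0,0]],"turn":[0,0,0,0,0,0,0,0]}' | tr '\n' ' '
python3 -m crank '{"slide":[[0,0,0],[0,0,0],[0,0,0],[0,0,0],[0,0,0],[0,0,-1],[0,0,-2],[0,0,-2]],"turn":[0,0,0,0,0,0,0,0]}' -1 15 | tr '\n' ' '
python3 -m crank '{"slide":[[0,0,-2.5],[0,0,-2.5],[0.7,6,0],[0.7,6,0],[0.7,6,0],[0.7,6,0],[0.7,6,0],[0.7,6,0]],"turn":[0,0,0,0,0,0,0,0]}'  | tr '\n' ' '
python3 -m crank '{"slide":[[0.8,6,0],[0,1.7,0],[0,0,0],[0,0,0],[0,0,0],[0,0,0],[0,0,0],[0,0,0]],"turn":[0,0,10,10,10,10,10,10]}'  | tr '\n' ' '
python3 -m crank '{"slide":[[0,0,0],[0,0,0],[0,0,1],[0,0,1],[0,0,1],[0,0,1],[0,0,0],[0,0,0]],"turn":[0,0,0,0,0,0,0,0]}'  | tr '\n' ' '
python3 go.py .5468 .3256 .0275
```

```text
time_s: 21.2 ee_pos: [0.596, -0.1123, 0.0249] tool_rot: [3.142, 0.0, -3.141] contact_force: [0.3, -0.7, 0.0] finger_gap: 0.703 grip_force: 0.0 time_s: 22.2 ee_pos: [0.5959, -0.1125, 0.0759] tool_rot: [-3.141, -0.0, 3.142] contact_force: [-0.0, -0.0, -0.0] finger_gap: 0.392 grip_force: 15.0 time_s: 23.2 ee_pos: [0.5537, 0.2493, 0.1257] tool_rot: [3.141, 0.001, 3.141] contact_force: [1.3, -0.7, -0.2] finger_gap: 0.388 grip_force: 15.0 time_s: 24.2 ee_pos: [0.5464, 0.3233, 0.1254] tool_rot: [3.142, 0.001, 2.087] contact_force: [0.3, 0.3, 0.2] finger_gap: 0.394 grip_force: 15.0 time_s: 25.2 ee_pos: [0.5461, 0.3248, 0.0851] tool_rot: [3.141, -0.0, 2.095] contact_force: [-0.2, -0.2, -0.8] finger_gap: 0.39 grip_force: 15.0 t 25.2 p [0.5461 0.3248 0.0851] rpy [180.  -0. 120.] gap 33.9 grip 15.0 F [-0.2 -0.2 -0.8] q7 0.1
slide cm [0.03 0.1  5.76]
```

```bash
python3 -m crank '{"slide":[[0,0.1,1.5],[0,0,1.5],[0,0,1.2],[0,0,0.7],[0,0,0.3],[0,0,0],[0,0,0],[0,0,0]],"turn":[0,0,0,0,0,0,0,0]}' | tr '\n' ' '
python3 -m crank '{"slide":[[0,0,0.2],[0,0,0.15],[0,0,0.1],[0,0,0.1],[0,0,0.05],[0,0,0.05],[0,0,0],[0,0,0]],"turn":[0,0,0,0,0,0,0,0]}' | tr '\n' ' '
python3 go.py .5468 .3256 .0275
```

```text
time_s: 26.2 ee_pos: [0.547, 0.3254, 0.0334] tool_rot: [3.141, -0.0, 2.095] contact_force: [-0.0, 0.1, -0.5] finger_gap: 0.387 grip_force: 15.0 time_s: 27.2 ee_pos: [0.5469, 0.3252, 0.0268] tool_rot: [3.141, -0.0, 2.095] contact_force: [-1.4, -0.3, 2.9] finger_gap: 0.387 grip_force: 15.0 t 27.2 p [0.5469 0.3252 0.0268] rpy [180.  -0. 120.] gap 33.6 grip 15.0 F [-1.4 -0.3  2.9] q7 0.13
slide cm [ 0.04  0.01 -0.07]
```

```bash
python3 -m crank '{"slide":[[0,0,0],[0,0,0],[0,0,0],[0,0,-0.5],[0,0,-1.5],[0,0,-2.5],[0,0,-2.5],[0,0,-2.5]],"turn":[0,0,0,0,0,0,0,0]}' 0.17 | tr '\n' ' '
python3 -m crank '{"slide":[[0,0,0],[0,0,0],[0,0,0],[0,0,0],[0,0,0],[0,0,0],[0,0,0],[0,0,0]],"turn":[-10,-10,-10,-10,-10,-10,0,0]}' 0.4 | tr '\n' ' '
python3 -m crank '{"slide":[[-1.6,-5.2,0],[-1.6,-5.2,0],[-1.6,-5.2,0],[-1.6,-5.2,0],[0,0,0],[0,0,0],[0,0,0],[0,0,0]],"turn":[0,0,0,0,0,0,0,0]}' | tr '\n' ' '
python3 go.py .6127 .117 .032
python3 - <<'E'
from h import *
im,d,X=cloud("top"); cv2.imwrite("pics/t2.png",cv2.resize(im[180:300,130:320],None,fx=4,fy=4,interpolation=cv2.INTER_CUBIC))
W=X[210:285,140:220].reshape(-1,3); T=W[(W[:,2]>.034)&(W[:,2]<.05)][:,:2].astype(np.float32)
_,l,c=cv2.kmeans(T,3,None,(3,50,1e-5),5,0); l=l.ravel()
for i in range(3): print(cv2.minEnclosingCircle(T[l==i]*1000))
E
```

```text
time_s: 28.2 ee_pos: [0.5471, 0.3253, 0.1236] tool_rot: [3.14, -0.0, 2.095] contact_force: [0.0, 0.5, -0.6] finger_gap: 0.585 grip_force: 0.0 time_s: 29.2 ee_pos: [0.547, 0.3251, 0.1221] tool_rot: [3.141, 0.001, 3.139] contact_force: [0.2, -1.1, 0.6] finger_gap: 0.695 grip_force: 0.0 time_s: 30.2 ee_pos: [0.6104, 0.1189, 0.1214] tool_rot: [3.141, -0.0, -3.139] contact_force: [0.2, 0.0, -0.3] finger_gap: 0.698 grip_force: 0.0 t 30.2 p [0.6104 0.1189 0.1214] rpy [ 180.    -0.  -179.9] gap 60.7 grip 0.0 F [ 0.2  0.  -0.3] q7 1.37
slide cm [-0.23 -0.2   8.94]
((507.0689697265625, 346.5267028808594), 18.18348503112793)
((547.7259521484375, 321.8481140136719), 18.62718963623047)
((546.577880859375, 369.59307861328125), 19.024263381958008)
```

View pics/t2.png

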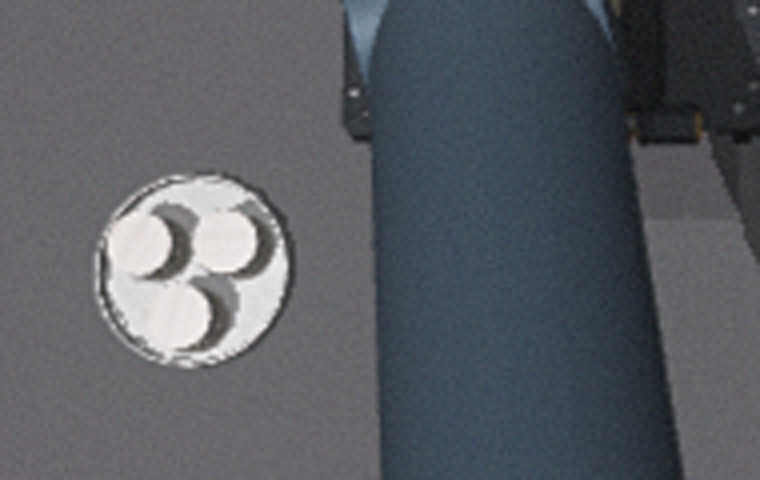

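All three pots stand in a triangle in the tin, at (140,243), (223,243) and (182,315) in the enlarged crop. The bottle is next.

```bash
python3 -m crank '{"slide":[[-0.2,-0.2,0],[0,0,0],[0,0,2],[0,0,2],[0,0,2],[0,0,1.5],[0,0,1],[0,0,0.4]],"turn":[0,0,0,0,0,0,0,0]}' | tr '\n' ' '
python3 -m crank '{"slide":[[0,0,0],[0,0,0],[0,0,0],[0,0,0],[0,0,0],[0,0,0],[0,0,0],[0,0,0]],"turn":[0,0,0,0,0,0,0,0]}' -1 20 | tr '\n' ' '
python3 go.py .6127 .117 .032
```

```text
time_s: 31.25 ee_pos: [0.6127, 0.1151, 0.032] tool_rot: [-3.142, -0.0, -3.141] contact_force: [0.0, 0.3, 0.1] finger_gap: 0.702 grip_force: 0.0 time_s: 32.25 ee_pos: [0.6131, 0.1156, 0.0328] tool_rot: [3.141, 0.001, -3.141] contact_force: [0.8, 0.4, 3.1] finger_gap: 0.354 grip_force: 20.0 t 32.25 p [0.6131 0.1156 0.0328] rpy [ 180.    0. -180.] gap 30.8 grip 20.0 F [0.8 0.4 3.1] q7 1.38
slide cm [0.04 0.14 0.08]
```

```bash
python3 -m crank '{"slide":[[0,0,-1],[0,0,-2],[0,0,-2.5],[0,0,-2.5],[0,0,-2.5],[0,0,-2.5],[0,0,-1],[0,0,0]],"turn":[0,0,0,0,0,0,0,0]}' | tr '\n' ' '
python3 -m crank '{"slide":[[2,-5.2,0],[2,-5.2,0],[2,-5.2,0],[2,-5.2,0],[2,-5.2,0],[2,-5.2,0],[2,-5.2,0],[2,-5.2,0]],"turn":[0,0,0,0,0,0,0,0]}' | tr '\n' ' '
python3 -m crank '{"slide":[[1.6,-5,0],[0,0,0],[0,0,0],[0,0,0],[0,0,0],[0,0,0],[0,0,0],[0,0,0]],"turn":[0,0,0,0,0,0,0,0]}' | tr '\n' ' '
python3 go.py .4371 -.3508 .107
python3 - <<'E'
from h import *
im,d=camera("scene"); cv2.imwrite("pics/s3.png",cv2.resize(im[230:430,60:300],None,fx=3,fy=3,interpolation=cv2.INTER_CUBIC))
E
```

```text
time_s: 33.25 ee_pos: [0.613, 0.1151, 0.1733] tool_rot: [3.141, 0.001, -3.142] contact_force: [0.6, -1.1, -0.8] finger_gap: 0.356 grip_force: 19.9 time_s: 34.25 ee_pos: [0.4514, -0.302, 0.1714] tool_rot: [3.141, -0.002, -3.141] contact_force: [1.6, -0.1, -1.1] finger_gap: 0.356 grip_force: 19.9 time_s: 35.25 ee_pos: [0.4369, -0.3508, 0.1724] tool_rot: [3.142, 0.0, -3.141] contact_force: [-0.5, 1.1, -0.9] finger_gap: 0.352 grip_force: 19.9 t 35.25 p [ 0.4369 -0.3508  0.1724] rpy [ 180.    0. -180.] gap 30.6 grip 19.9 F [-0.5  1.1 -0.9] q7 2.28
slide cm [-0.02 -0.    6.54]
```

View pics/s3.png

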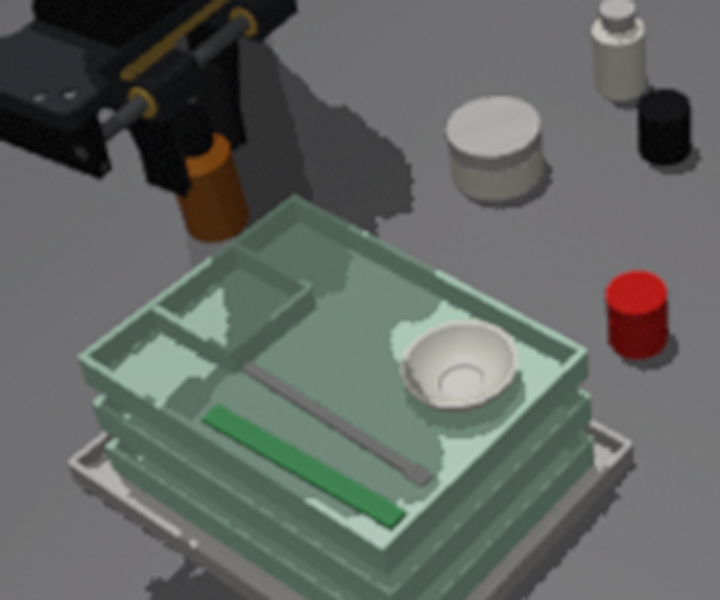

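The bottle hangs upright over the bay, with its base at (215,235) and the bay at (235,295) in the crop. I'll lower it most of the way and check.

```bash
python3 -m crank '{"slide":[[0,0,1],[0,0,1.2],[0,0,1.2],[0,0,1.2],[0,0,0.7],[0,0,0.2],[0,0,0],[0,0,0]],"turn":[0,0,0,0,0,0,0,0]}' | tr '\n' ' '
python3 go.py .4371 -.3508 .107
python3 - <<'E'
from h import *
im,d=camera("scene"); cv2.imwrite("pics/s4.png",cv2.resize(im[270:370,90:220],None,fx=5,fy=5,interpolation=cv2.INTER_CUBIC))
E
```

```text
time_s: 36.3 ee_pos: [0.4372, -0.3511, 0.1178] tool_rot: [-3.141, 0.001, -3.141] contact_force: [-0.1, 0.6, -0.6] finger_gap: 0.354 grip_force: 19.9 t 36.3 p [ 0.4372 -0.3511  0.1178] rpy [-180.    0. -180.] gap 30.8 grip 19.9 F [-0.1  0.6 -0.6] q7 2.31
slide cm [0.01 0.03 1.08]
```

View pics/s4.png

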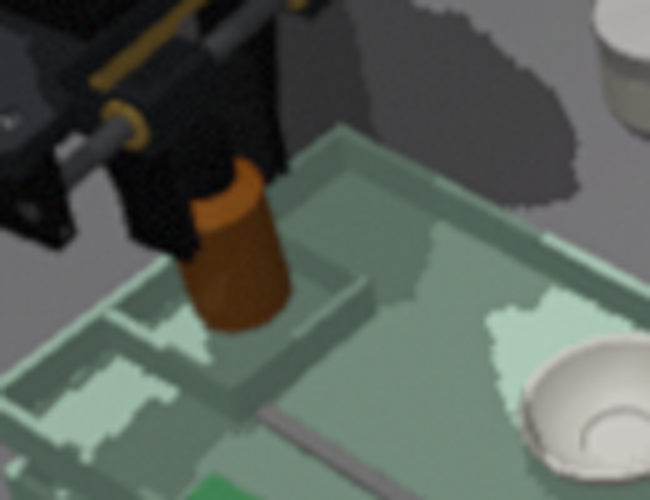

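The bottle is inside the bay outline, with its base at (240,325). I'll finish the lowering.

```bash
python3 -m crank '{"slide":[[0,0,0.4],[0,0,0.25],[0,0,0.15],[0,0,0.1],[0,0,0.1],[0,0,0.05],[0,0,0],[0,0,0]],"turn":[0,0,0,0,0,0,0,0]}' | tr '\n' ' '
python3 go.py .4371 -.3508 .107
```

```text
time_s: 37.35 ee_pos: [0.4369, -0.3509, 0.1069] tool_rot: [3.142, 0.0, -3.141] contact_force: [0.3, 0.4, -1.0] finger_gap: 0.351 grip_force: 19.9 t 37.35 p [ 0.4369 -0.3509  0.1069] rpy [ 180.    0. -180.] gap 30.5 grip 19.9 F [ 0.3  0.4 -1. ] q7 2.31
slide cm [-0.02  0.01 -0.01]
```

```bash
python3 -m crank '{"slide":[[0,0,0.05],[0,0,0],[0,0,0.05],[0,0,0],[0,0,0.05],[0,0,0],[0,0,0],[0,0,0]],"turn":[0,0,0,0,0,0,0,0]}' | tr '\n' ' '
python3 go.py
```

```text
time_s: 38.35 ee_pos: [0.4377, -0.3509, 0.1066] tool_rot: [-3.142, 0.002, -3.141] contact_force: [0.3, 2.2, 8.5] finger_gap: 0.351 grip_force: 20.1 t 38.35 p [ 0.4377 -0.3509  0.1066] rpy [-1.8e+02  1.0e-01 -1.8e+02] gap 30.6 grip 20.1 F [0.3 2.2 8.5] q7 2.32
```

Contact at 8.5 N. I release, rise straight up, and move away to look.

```bash
python3 -m crank '{"slide":[[0,0,0],[0,0,0],[0,0,0],[0,0,0],[0,0,-0.5],[0,0,-1.5],[0,0,-2.5],[0,0,-3]],"turn":[0,0,0,0,0,0,0,0]}' 0.3 | tr '\n' ' '
python3 -m crank '{"slide":[[0,0,-4],[0,2,-4],[0,5,0],[0,5,0],[0,5,0],[0,5,0],[0,0,0],[0,0,0]],"turn":[0,0,0,0,0,0,0,0]}' | tr '\n' ' '
python3 go.py
python3 - <<'E'
from h import *
im,d=camera("scene"); cv2.imwrite("pics/s5.png",im)
E
```

```text
time_s: 39.35 ee_pos: [0.4369, -0.3509, 0.1819] tool_rot: [-3.142, 0.0, -3.141] contact_force: [0.2, 0.6, 0.9] finger_gap: 0.649 grip_force: 0.0 time_s: 40.35 ee_pos: [0.437, -0.1318, 0.2613] tool_rot: [-3.141, 0.001, 3.141] contact_force: [-0.1, 0.0, -0.3] finger_gap: 0.649 grip_force: 0.0 t 40.35 p [ 0.437  -0.1318  0.2613] rpy [-1.8e+02  1.0e-01  1.8e+02] gap 56.4 grip 0.0 F [-0.1  0.  -0.3] q7 1.78
```

View pics/s5.png

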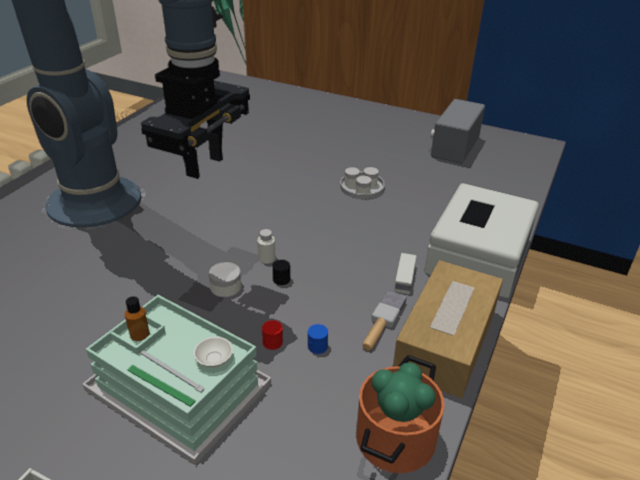

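The bottle stands upright in the bay at (137,320) and the three pots are in the tin at (362,181). The jars, dish and look-alikes have not moved.

```bash
python3 -c "from workcell import hand_in; print(hand_in())"
```

```text
the job is handed in; nothing more can be done
None
```

The job is handed in at about 40 s: the three white pots stand upright in a triangle in the tin, the amber bottle stands upright in the bay, and the final picture shows the jars, dish and look-alikes where they were.

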